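Set the bearing play of the wax-up turntable and hold the nut

ROBOT

A 7-joint arm with a two-finger parallel gripper is mounted at the origin on a cart in front of the work surface, level with it; the furniture and walls round the work are solid. World frame = base frame: x ahead of the robot, y to its left, z up, the work surface at z = 0. Lengths are in m, angles in rad, forces in N, time in s.
With the tool pointing down it reaches from about 0.425 to 1.025 m from the base axis. Payload 9.4 kg.
Tool frame: the origin (TCP) lies midway between the tips of the shut fingers; the grasp point (between the pads) lies 19 mm behind it (robot.hold_point_z is the distance from the TCP to the grasp point, in m); x points along the fingers, z is the direction in which the jaws open and shut, and the axes are right-handed (so a half turn about x gives the same grasp; the last joint's range is limited). The gripper opens to 93 mm and grips with 3 to 60 N. Pads are 15 mm wide; open, the fingers measure 128 mm over their backs; the gripper's body (75 mm by 188 mm) begins 65 mm behind the grasp point.
Start: joints at [-1.238, 0.599, -0.003, 1.599, 0.002, 0.943, -0.08], TCP at [0.289, 0.665, 0.219] pointing down, gripper open.
Joint ranges: [-2.57, 2.57], [-0.35, 1.97], [-1.29, 1.29], [0.11, 2.56], [-1.05, 4.19], [0.11, 1.86], [-2.63, 2.63]. Speed limits (rad/s): [2.22, 2.22, 3.01, 3.01, 3.14, 3.14, 3.14].

INTERFACE

Orientations are given as a unit quaternion [w, x, y, z].
In Python, from bench import robot, optics, spotter gives the robot as it stands.
- The arm moves only by the shell command python3 -m jog 'ROWS' [FORCE]. ROWS is JSON, a list of rows, each an object of numbers: "ax", "ay", "az": the turn, a rotation vector about the world's x, y, z in degrees; "tx", "ty", "tz": the shift along the world's x, y, z in mm; "hand": the finger opening in mm, from 0 to 93. A call has 1 to 8 rows; each row is the pose to reach, as a shift and turn from the pose commanded when the call began; what a row does not reach only later rows make up. A row lasts 1/8 s, in which the tool goes at most 62.5 mm and 10.7 degrees, less where a joint would pass 70% of its speed; a pose out of reach is approached as far as the arm can. A call with a gripper value outside its range is refused whole. The fingers move at their own pace and stop on an object; FORCE is the grip in N (left out, the last holds). Time passes only in rows, so rows that repeat a pose let the fingers close. It gives the time, the measured TCP pose, the force and the opening at its end, in the units of the state.
- robot.sense(): the state, without advancing time (a new reading comes with each control period).
- optics.read_camera(name): name is "side" or "top"; returns (picture, depth): 480x640x3 uint8, red, green, blue; 480x640 float32, m along the optical axis (not along the pixel's ray), 0 where there is no reading.
- optics.camera_params(name): a dict with "mtx" (3x3 intrinsics, pixels), "R" (3x3) and "t" (3): a world point X has camera coordinates R X + t. Camera axes: x right, y down, z forward; pixel columns grow to the right and rows downward; lengths in m; the calibration is good to about 2 mm. A picture is of the moment at which its call begins. camera_params takes no time and is no camera call.
- robot.hand_in(): hands the job in, once; it reports no verdict.
Trained networks look in the newest picture that a camera, given by its name, has taken for a name from the list of things; names that differ only in an ending like _2 or _b are one class to them, and where a whole thing is asked for, a point or a joint stands for the part that bears it (a point fixed in the world has none). Each returns a list of dicts, best first, with "p" (0 to 1); they miss things now and then, are a little off and sometimes report something else, mostly with a low value. They report only what shows in the picture. A call takes as long as a camera call.
- spotter.trace(camera, thing): "pixels" (480x640 bool, what is visible of it) and "extent" ([centre column, centre row, width, height] in pixels, round what is visible of it).
The state is a dict: "time": time; "joint_pos": joint angles; "joint_vel": joint speeds; "joint_torque": joint torques, N m; "tcp_pos": TCP position; "orientation": TCP orientation; "ft_force": force on the tool from outside, world axes, zero at the start; "moment": the same for the moment, N m; "width": opening from 0.0 (shut) to 1.0 (fully open).
Only numpy, scipy, OpenCV 4.12 (cv2) and the standard library are available. Lean on these libraries where they do the work, as an engineer would, in place of code of your own. Each camera call takes 0.05 s, during which the arm holds its last target.

TASK

The bearing of the wax-up turntable needs setting. First turn its plate through a full turn, either way (the black knob is there for that), so that the balls settle; then screw the brass knurled nut on the spindle down (clockwise from above) until it bottoms out, and back it off a quarter turn. Finish while still gripping the nut there, keeping it still so that I can lock its grub screw, and leave the other things on the bench where they are.

Things in the scene. Friction and masses are not known exactly. Their poses are not given: they have to be found in the camera images.
- turntable: the fixed base of the turntable, heavy, grey, on rubber feet; it cannot shift. Origin on the bench surface, on the vertical axis of plate, spindle and nut. The round aluminium plate (180 mm across) has its flat top 54 mm above the bench; a low flange of 52 mm diameter (4 mm high) and a slim grey hub with a washer (27 mm diameter at most) rise from it to 75.5 mm, under the nut; the steel spindle (16 mm thread) ends 113 mm above the bench
- wheel (a joint): angle of the turntable's plate, rad, 0 at the start, positive counter-clockwise seen from above; free to turn without end both ways; light drag (0.05 N m), so it stays where it is left
- knob_grip (a point): middle of the black turning knob on the plate: an upright, round knob of 18 mm diameter and 35 mm height, from 58 to 93 mm above the bench, 70 mm from the plate's axis; it revolves freely on its pin, so a hand that grips it need not turn as the plate goes round. This point is 76 mm above the bench
- nut_turn (a joint): angle of the brass nut on its thread, rad: 0 is fully home on the washer (a hard stop); positive is unscrewed, counter-clockwise seen from above. At the start it is caught on the thread, 2.0 to 3.8 rad from home. It turns against 0.06 N m and stays where it is left; a quarter turn is 1.57 rad
- nut_grip (a point): middle of the nut, on its axis; about 88.5 mm above the bench when home, 3 mm higher for every turn unscrewed; its x axis points to the red index line on the nut's top, z is up
- adjusting_nut: the brass nut, upright, knurled, round: 33 mm diameter, 24 mm high; origin at the centre of its underside, 75.5 mm above the bench when home
- hex_key: bystander: small dark steel L-shaped key, 75 mm long, lying flat; origin near its middle
- blue_cast: bystander: light blue plaster dental cast, 53x58x26 mm, origin at its underside
- cream_cast: bystander: cream plaster dental cast, 53x58x26 mm, origin at its underside
- bur_stand: bystander: round blue stand with mounted points, 61 mm across, 32 mm high, origin at its underside
- spatula: bystander: plaster spatula with a red handle, 218 mm long, lying flat, origin at its underside
- felt_wheel: bystander: small round felt wheel, 25 mm across, 9 mm high, origin at its underside
- dappen_dish: bystander: small white glass dish, 31 mm across, 16 mm high, origin at its underside

How it is judged:
On the way, in this order (a step that is already met when the one before it is completed fails the run):
1. the plate has been turned through a full turn (at least 6.0 rad from its start, either way) ((value of joint wheel above 6 rad or value of joint wheel below -6 rad)), for 0.1 s.
2. the nut has been screwed down until it bottoms out (within 0.1 rad of the stop) (value of joint nut_turn below 0.1 rad), for 0.1 s.
At the end, for the whole second after the job is handed in: the nut stands still a quarter turn (1.57 rad, within 0.35 rad) off its stop, and the fingers grip it (over 2 N, the grasp point within 25 mm of the nut's middle) (value of joint nut_turn between 1.22 and 1.92 rad and velocity of joint nut_turn between -0.1 and 0.1 rad/s and contact force between the fingers and adjusting_nut above 2 N and distance between the grasp point and nut_grip below 0.025 m); the arm keeps its last pose, push and grip.
It fails at once if a bystander (hex key, cast, bur stand, spatula, felt wheel or dish) is shifted by more than 20 mm (distance of any of hex_key, blue_cast, cream_cast, bur_stand, spatula, felt_wheel, dappen_dish from where it was at the start of the episode above 0.02 m).
It also fails if it takes over 70 s, if anything falls off the work surface, if the arm or the gripper's body presses on something with over 40 N, if the wrist force passes 120 N, or if a joint passes its speed limit or range.

## Working session

There is one attempt and no reset: what is moved stays moved. The work goes in short steps, Python scripts to look and compute and a shell command to move; the robot and the scene stay as the last step left them, time stands still between calls to the robot, and variables do not carry over. Pictures are saved under pics/ and viewed, and the job is handed in when it is done.

```bash
mkdir -p pics; ls; python3 - <<'E'
from bench import robot, optics, spotter
import cv2, numpy as np
print(robot.sense())
for c in("top","side"):
    p,d=optics.read_camera(c); cv2.imwrite(f"pics/{c}0.png",p[:,:,::-1]); np.savez(f"{c}0.npz",p=p,d=d)
    print(optics.camera_params(c))
E
```

```text
pics
{'time': 0.0, 'joint_pos': array([-1.2377304 ,  0.60014208, -0.00253676,  1.60008301,  0.0017709 ,
        0.9429031 , -0.0797733 ]), 'joint_vel': array([-2.11523261e-03, -6.89702371e-04,  7.07408653e-04, -1.20880462e-03,
       -3.97584256e-04,  8.36715213e-04,  4.06307596e-05]), 'joint_torque': array([ 1.00999266e-04, -7.65049839e+01,  1.49738543e+00, -2.52353668e+01,
       -5.24373818e-02,  1.66149787e-02,  1.47749665e-04]), 'tcp_pos': array([0.2886619 , 0.66454741, 0.21776454]), 'orientation': array([ 0.59082797, -0.38816672,  0.59168475,  0.38750234]), 'ft_force': array([ 0.50429998,  1.06658281, -0.82429656]), 'moment': array([0.01102187, 0.066325  , 0.0029841 ]), 'width': 1.0006243979882934}
{'mtx': array([[483.42445755,   0.        , 300.37678014],
       [  0.        , 483.42445755, 242.10020934],
       [  0.        ,   0.        ,   1.        ]]), 'R': array([[-0.02589945, -0.99938609, -0.02359355],
       [-0.98387209,  0.02966178, -0.17639699],
       [ 0.17698852,  0.01864445, -0.9840363 ]]), 't': array([0.12216168, 0.567659  , 0.97046968])}
{'mtx': array([[473.55789581,   0.        , 313.75775056],
       [  0.        , 473.55789581, 237.70124564],
       [  0.        ,   0.        ,   1.        ]]), 'R': array([[ 0.99716134, -0.07174363, -0.02284972],
       [-0.05102713, -0.42075382, -0.90573862],
       [ 0.05536687,  0.9043335 , -0.42322032]]), 't': array([-0.54799878,  0.14853992,  1.17178183])}
```

View pics/top0.png

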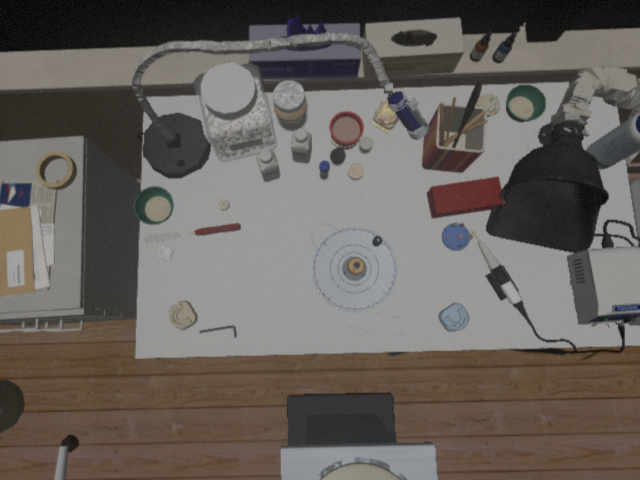

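View pics/side0.png

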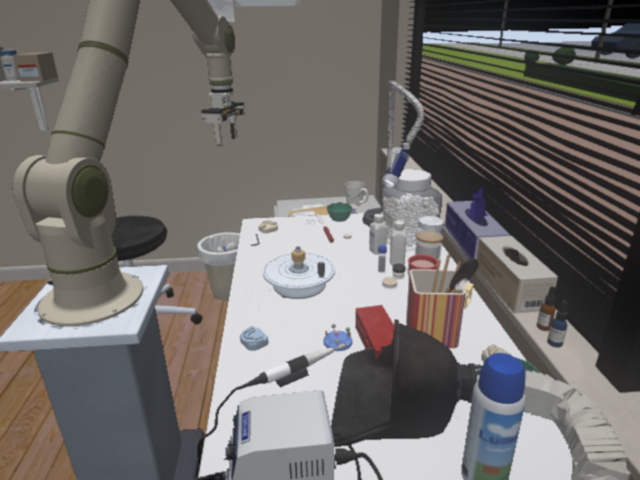

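```bash
cat > h.py <<'E'
from bench import robot, optics, spotter
import cv2, numpy as np
from scipy.spatial.transform import Rotation as Ro
def ray_z(c,u,v,z):
    P=optics.camera_params(c);R,t=P["R"],P["t"]
    d=R.T@np.linalg.solve(P["mtx"],[u,v,1.]);o=-R.T@t
    return o+d*(z-o[2])/d[2]
def world(c,u,v,d):
    P=optics.camera_params(c)
    return P["R"].T@(np.linalg.solve(P["mtx"],[u,v,1.])*d-P["t"])
def proj(c,X):
    P=optics.camera_params(c);q=P["mtx"]@(P["R"]@np.array(X)+P["t"]);return q[:2]/q[2]
E
python3 - <<'E'
from h import *
for c in("top","side"):
    P,d=optics.read_camera(c)
    for n in("turntable","wheel","knob_grip","adjusting_nut","hex_key","blue_cast","cream_cast","bur_stand","spatula","felt_wheel","dappen_dish"):
        for r in spotter.trace(c,n)[:1]:
            m=r["pixels"]&(d>0); v,u=np.nonzero(m)
            W=np.array([world(c,a,b,d[b,a]) for a,b in zip(u,v)])
            print(c,n,round(r["p"],2),np.round(r["extent"]),"med",np.median(W,0).round(3),"min",np.percentile(W,2,axis=0).round(3),"max",np.percentile(W,98,axis=0).round(3))
            if n=="adjusting_nut" or n=="knob_grip":
                top=W[W[:,2]>np.percentile(W[:,2],98)-.006]; print("  topmean",top.mean(0).round(4))
P,d=optics.read_camera("top")
cv2.imwrite("pics/z0.png",cv2.resize(P[220:320,300:410,::-1],None,fx=6,fy=6,interpolation=cv2.INTER_CUBIC)[:600])
P,d=optics.read_camera("side")
cv2.imwrite("pics/z1.png",cv2.resize(P[230:310,250:350,::-1],None,fx=7,fy=7,interpolation=cv2.INTER_CUBIC)[:600])
E
```

```text
Traceback (most recent call last):
  File "h.py", line 9, in world
    P=optics.camera_params(c)
ValueError: time passes only in moves, steps and waits
```

```bash
sed -i 's/^def ray_z/CP={c:optics.camera_params(c) for c in("top","side")}\ndef ray_z/; s/P=optics.camera_params(c)/P=CP[c]/' h.py
python3 - <<'E'
from h import *
for c in("top","side"):
    P,d=optics.read_camera(c)
    for n in("turntable","wheel","knob_grip","adjusting_nut","hex_key","blue_cast","bur_stand","cream_cast"):
        for r in spotter.trace(c,n)[:1]:
            m=r["pixels"]&(d>0); v,u=np.nonzero(m)
            W=np.array([world(c,a,b,d[b,a]) for a,b in zip(u,v)])
            print(c,n,round(r["p"],2),np.round(r["extent"]),"med",np.median(W,0).round(3),"min",np.percentile(W,2,axis=0).round(3),"max",np.percentile(W,98,axis=0).round(3))
            if n=="adjusting_nut" or n=="knob_grip":
                top=W[W[:,2]>np.percentile(W[:,2],98)-.006]; print("  topmean",top.mean(0).round(4))
    if c=="top": cv2.imwrite("pics/z0.png",cv2.resize(P[220:320,300:410,::-1],None,fx=6,fy=6,interpolation=cv2.INTER_CUBIC)[:600])
    else: cv2.imwrite("pics/z1.png",cv2.resize(P[230:310,250:350,::-1],None,fx=7,fy=7,interpolation=cv2.INTER_CUBIC)[:600])
print(robot.sense()["time"])
E
```

```text
top turntable 0.78 [355. 270.  84.  84.] med [ 0.508 -0.004  0.054] min [ 0.431 -0.084  0.05 ] max [0.591 0.076 0.101]
top wheel 0.67 [355. 270.  82.  84.] med [ 0.508 -0.004  0.054] min [ 0.43  -0.086  0.05 ] max [0.592 0.076 0.061]
top knob_grip 0.62 [381. 239.   9.  10.] med [ 0.561 -0.05   0.091] min [ 0.554 -0.058  0.069] max [ 0.571 -0.042  0.095]
  topmean [ 0.5623 -0.0506  0.0924]
top adjusting_nut 0.44 [356. 266.  19.  17.] med [ 0.508 -0.003  0.101] min [ 0.495 -0.019  0.093] max [0.525 0.012 0.105]
  topmean [ 0.5102 -0.0035  0.1016]
top hex_key 0.51 [355. 265.  21.  18.] med [ 0.509 -0.002  0.101] min [ 0.495 -0.02   0.058] max [0.527 0.012 0.11 ]
top blue_cast 0.72 [458. 317.  33.  23.] med [ 0.406 -0.213  0.017] min [ 0.38  -0.241  0.001] max [ 0.434 -0.186  0.027]
top bur_stand 0.74 [456. 238.  30.  25.] med [ 0.578 -0.232  0.013] min [ 0.553 -0.26   0.005] max [ 0.606 -0.206  0.03 ]
top cream_cast 0.78 [184. 316.  32.  32.] med [0.425 0.364 0.018] min [0.399 0.338 0.007] max [0.454 0.392 0.026]
side turntable 0.88 [299. 272.  72.  52.] med [ 0.511 -0.034  0.054] min [ 0.432 -0.092  0.007] max [0.592 0.07  0.102]
side wheel 0.65 [299. 270.  71.  36.] med [ 0.51  -0.029  0.055] min [ 0.43  -0.093  0.048] max [0.592 0.068 0.084]
side hex_key 0.55 [311. 219.  10.   7.] med [0.566 0.398 0.011] min [0.553 0.386 0.002] max [0.58  0.419 0.019]
side blue_cast 0.62 [253. 338.  26.  23.] med [ 0.407 -0.233  0.017] min [ 0.381 -0.248  0.003] max [ 0.434 -0.196  0.026]
side bur_stand 0.7 [338. 338.  31.  23.] med [ 0.581 -0.243  0.013] min [ 0.554 -0.271  0.001] max [ 0.609 -0.196  0.03 ]
side cream_cast 0.58 [268. 226.  20.  14.] med [0.426 0.351 0.015] min [0.4   0.333 0.   ] max [0.455 0.382 0.026]
1.1
```

View pics/z0.png

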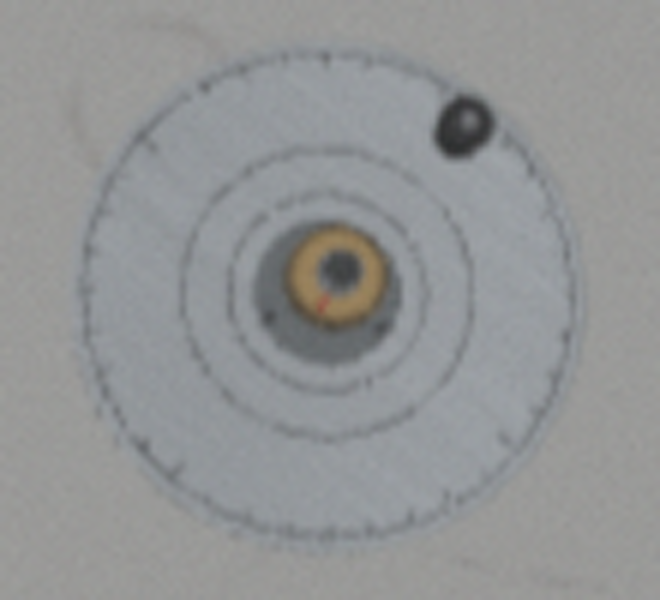

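View pics/z1.png

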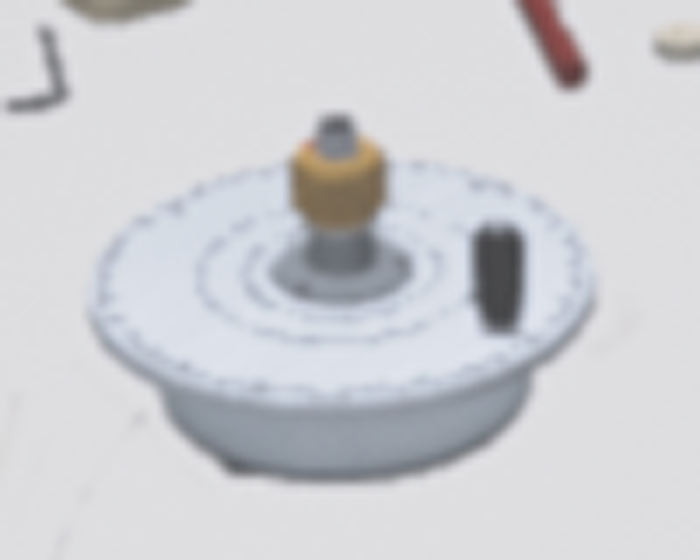

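```bash
python3 - <<'E'
from h import *
s=robot.sense()
R=Ro.from_quat(s["orientation"],scalar_first=True).as_matrix()
print(R.round(3)); print("jaw yaw",np.degrees(np.arctan2(R[1,2],R[0,2])), s["tcp_pos"])
E
```

```text
[[ 0.    -0.917  0.398]
 [-0.     0.398  0.917]
 [-1.    -0.    -0.   ]]
jaw yaw 66.52494145734663 [0.28883811 0.6649856  0.21860239]
```

```bash
python3 -m jog '[{"tx":136,"ty":-358,"az":-33,"hand":93},{"tx":136,"ty":-358,"az":-33,"hand":50},{"tx":136,"ty":-358,"az":-33,"hand":50},{"tx":136,"ty":-358,"az":-33,"hand":50},{"tx":136,"ty":-358,"az":-33,"hand":50},{"tx":136,"ty":-358,"az":-33,"hand":50},{"tx":136,"ty":-358,"az":-33,"hand":50},{"tx":136,"ty":-358,"az":-33,"hand":50}]' 15
```

```text
invalid input at $[0]: expected keys ax, ay, az, tx, ty, tz, hand
```

```bash
python3 -m jog '[{"ax":0,"ay":0,"az":-8,"tx":20,"ty":-54,"tz":0,"hand":50},{"ax":0,"ay":0,"az":-16,"tx":40,"ty":-108,"tz":0,"hand":50},{"ax":0,"ay":0,"az":-24,"tx":60,"ty":-160,"tz":0,"hand":50},{"ax":0,"ay":0,"az":-30,"tx":80,"ty":-214,"tz":0,"hand":50},{"ax":0,"ay":0,"az":-36,"tx":100,"ty":-268,"tz":0,"hand":50},{"ax":0,"ay":0,"az":-42,"tx":122,"ty":-322,"tz":0,"hand":50},{"ax":0,"ay":0,"az":-48,"tx":144,"ty":-376,"tz":0,"hand":50},{"ax":0,"ay":0,"az":-48,"tx":144,"ty":-376,"tz":0,"hand":50}]' 15; python3 -c "
from h import *
s=robot.sense();print(s['joint_pos'].round(2),s['ft_force'].round(1),s['tcp_pos'].round(4))"
```

```text
time: 2.1
tcp_pos: [0.4346, 0.2846, 0.2192]
orientation: [0.699, -0.111, 0.698, 0.111]
ft_force: [0.7, 1.1, 0.4]
width: 0.539
[-0.87  0.36  0.24  2.08 -0.13  0.72 -0.23] [0.7 1.1 0.4] [0.4346 0.2846 0.2192]
```

```bash
python3 -m jog '[{"ax":0,"ay":0,"az":-6,"tx":20,"ty":-50,"tz":0,"hand":50},{"ax":0,"ay":0,"az":-12,"tx":40,"ty":-100,"tz":0,"hand":50},{"ax":0,"ay":0,"az":-18,"tx":60,"ty":-155,"tz":0,"hand":50},{"ax":0,"ay":0,"az":-18,"tx":80,"ty":-210,"tz":0,"hand":50},{"ax":0,"ay":0,"az":-18,"tx":100,"ty":-265,"tz":0,"hand":50},{"ax":0,"ay":0,"az":-18,"tx":126,"ty":-310,"tz":0,"hand":50},{"ax":0,"ay":0,"az":-18,"tx":126,"ty":-336,"tz":0,"hand":50},{"ax":0,"ay":0,"az":-18,"tx":126,"ty":-336,"tz":0,"hand":50}]' ; python3 -c "
from h import *
s=robot.sense();print(s['joint_pos'].round(2),s['ft_force'].round(1),s['tcp_pos'].round(4))
R=Ro.from_quat(s['orientation'],scalar_first=True).as_matrix();print(R.round(3))
P,d=optics.read_camera('side')
cv2.imwrite('pics/s2.png',P[:,:,::-1])"
```

```text
time: 3.1
tcp_pos: [0.5592, -0.0482, 0.2186]
orientation: [0.707, -0.003, 0.707, 0.002]
ft_force: [-0.0, 0.2, -0.3]
width: 0.538
[-0.27  0.42  0.35  1.99 -0.2   0.76  0.21] [-0.   0.2 -0.3] [ 0.5592 -0.0482  0.2186]
[[ 0.    -0.007  1.   ]
 [-0.     1.     0.007]
 [-1.    -0.     0.   ]]
```

View pics/s2.png

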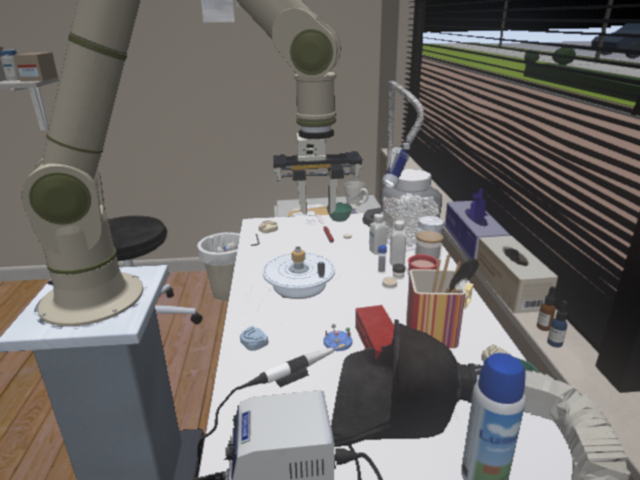

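```bash
python3 -m jog '[{"ax":0,"ay":0,"az":0,"tx":1,"ty":-1,"tz":-40,"hand":50},{"ax":0,"ay":0,"az":0,"tx":1,"ty":-1,"tz":-80,"hand":50},{"ax":0,"ay":0,"az":0,"tx":1,"ty":-1,"tz":-110,"hand":50},{"ax":0,"ay":0,"az":0,"tx":1,"ty":-1,"tz":-110,"hand":50}]' ; python3 -c "
from h import *
s=robot.sense();print(s['ft_force'].round(1),s['tcp_pos'].round(4))
for c in('side','top'):
  P,d=optics.read_camera(c)
  a=P[200:320,240:360] if c=='side' else P[210:330,290:420]
  cv2.imwrite(f'pics/{c}3.png',cv2.resize(a[:,:,::-1],None,fx=5,fy=5,interpolation=cv2.INTER_CUBIC))"
```

```text
time: 3.65
tcp_pos: [0.5588, -0.0457, 0.1069]
orientation: [0.706, -0.004, 0.708, 0.004]
ft_force: [0.7, 0.5, -0.1]
width: 0.544
[ 0.7  0.5 -0.1] [ 0.5588 -0.0457  0.1069]
```

View pics/side3.png

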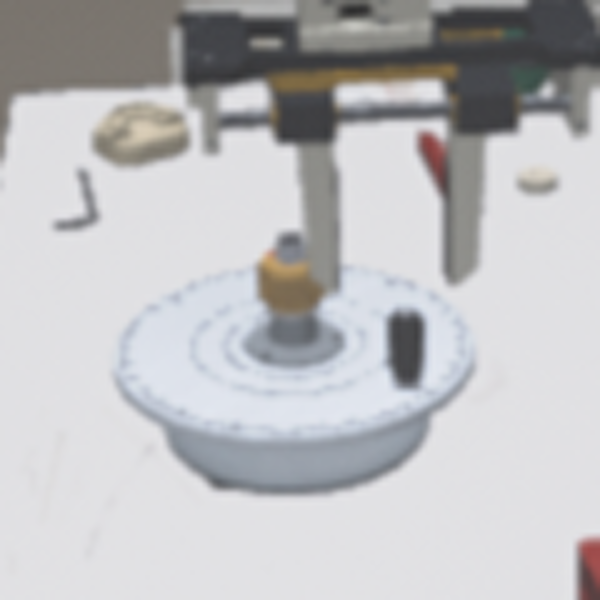

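View pics/top3.png

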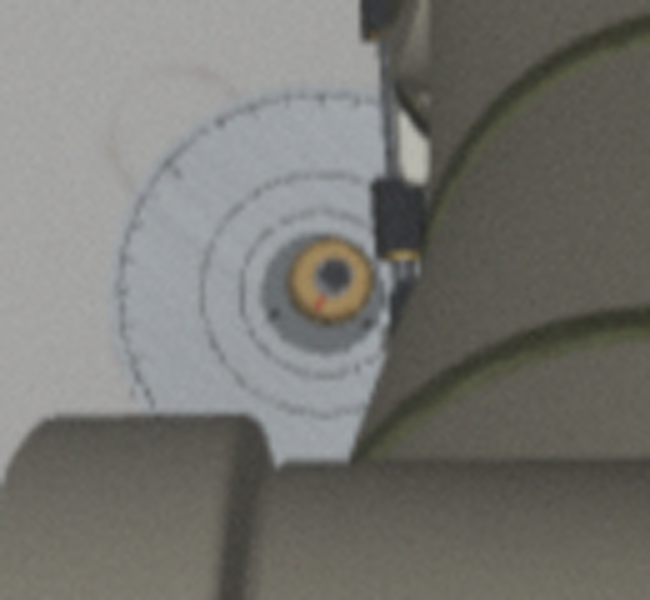

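```bash
python3 -c "
from h import *
s=robot.sense();t=s['tcp_pos'];print(t)
for dx in(-.025,.025):
  print(proj('side',t+[dx,0,0]))
print(proj('side',[.5615,-.0505,.093]),proj('top',[.5615,-.0505,.093]))
"; python3 -m jog '[{"ax":0,"ay":0,"az":0,"tx":0,"ty":0,"tz":0,"hand":50}]'
```

```text
[ 0.56025455 -0.04673255  0.10920151]
[308.05343046 255.56479805]
[329.22965665 254.43756045]
[319.43673485 261.80720776] [377.4829514  240.77069824]
time: 3.88
tcp_pos: [0.5607, -0.0474, 0.11]
orientation: [0.708, -0.003, 0.706, 0.004]
ft_force: [0.4, -0.5, 0.4]
width: 0.536
```

```bash
python3 -m jog '[{"ax":0,"ay":0,"az":0,"tx":2,"ty":-2,"tz":-23,"hand":50},{"ax":0,"ay":0,"az":0,"tx":2,"ty":-2,"tz":-46,"hand":50},{"ax":0,"ay":0,"az":0,"tx":2,"ty":-2,"tz":-46,"hand":40},{"ax":0,"ay":0,"az":0,"tx":2,"ty":-2,"tz":-46,"hand":10},{"ax":0,"ay":0,"az":0,"tx":2,"ty":-2,"tz":-46,"hand":10},{"ax":0,"ay":0,"az":0,"tx":2,"ty":-2,"tz":-46,"hand":10},{"ax":0,"ay":0,"az":0,"tx":2,"ty":-2,"tz":-46,"hand":10},{"ax":0,"ay":0,"az":0,"tx":2,"ty":-2,"tz":-46,"hand":10}]' 12; python3 -c "
from h import *
s=robot.sense();print(s['ft_force'].round(1),s['moment'].round(2),s['tcp_pos'].round(4),s['width']*93)
for c in('side','top'):
  P,d=optics.read_camera(c)
  a=P[200:320,240:360] if c=='side' else P[210:330,290:420]
  cv2.imwrite(f'pics/{c}4.png',cv2.resize(a[:,:,::-1],None,fx=5,fy=5,interpolation=cv2.INTER_CUBIC))"
```

```text
time: 4.88
tcp_pos: [0.5628, -0.0502, 0.0636]
orientation: [0.708, -0.003, 0.706, 0.003]
ft_force: [1.6, 1.0, 6.4]
width: 0.19
[1.6 1.  6.4] [-0.09 -0.05 -0.03] [ 0.5628 -0.0502  0.0636] 17.682508607506897
```

View pics/side4.png

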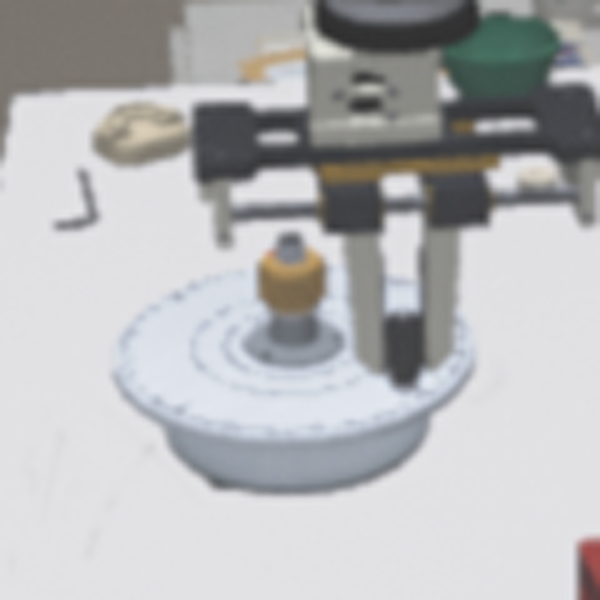

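```bash
python3 -c "
import numpy as np
c=np.array([510,-4.]);p0=np.array([562.8,-50.2]);a0=np.arctan2(*(p0-c)[::-1])
f=lambda k:c+70*np.array([np.cos(a0+np.radians(k)),np.sin(a0+np.radians(k))])
for s in(0,160,320):
  print([tuple((f(s+20*i)-f(s)).round().astype(int).tolist()) for i in range(1,9)])
print(np.degrees(a0))"
```

```text
[(13, 21), (17, 45), (14, 69), (2, 90), (-16, 106), (-39, 115), (-63, 115), (-86, 107)]
[(-19, -15), (-32, -36), (-36, -60), (-33, -84), (-21, -105), (-3, -121), (20, -130), (44, -131)]
[(23, 8), (42, 23), (55, 44), (59, 68), (56, 92), (44, 113), (26, 129), (3, 138)]
-41.185925165709676
```

```bash
python3 -m jog '[{"ax":0,"ay":0,"az":0,"tx":13,"ty":21,"tz":0,"hand":10},{"ax":0,"ay":0,"az":0,"tx":17,"ty":45,"tz":0,"hand":10},{"ax":0,"ay":0,"az":0,"tx":14,"ty":69,"tz":0,"hand":10},{"ax":0,"ay":0,"az":0,"tx":2,"ty":90,"tz":0,"hand":10},{"ax":0,"ay":0,"az":0,"tx":2,"ty":90,"tz":0,"hand":10}]' 15; python3 -c "
from h import *
s=robot.sense();print(s['joint_pos'].round(2),s['ft_force'].round(1),s['moment'].round(2),s['tcp_pos'].round(4),s['width']*93)
P,d=optics.read_camera('side')
a=P[200:320,240:360]
cv2.imwrite(f'pics/side5.png',cv2.resize(a[:,:,::-1],None,fx=5,fy=5,interpolation=cv2.INTER_CUBIC))"
```

```text
time: 5.6
tcp_pos: [0.5654, 0.0435, 0.0635]
orientation: [0.708, -0.004, 0.706, 0.005]
ft_force: [6.3, 5.0, 0.3]
width: 0.189
[-0.34  0.65  0.24  2.1  -0.36  0.43  0.19] [6.3 5.  0.3] [ 1.18 -1.12 -0.03] [0.5654 0.0435 0.0635] 17.559490929296267
```

View pics/side5.png

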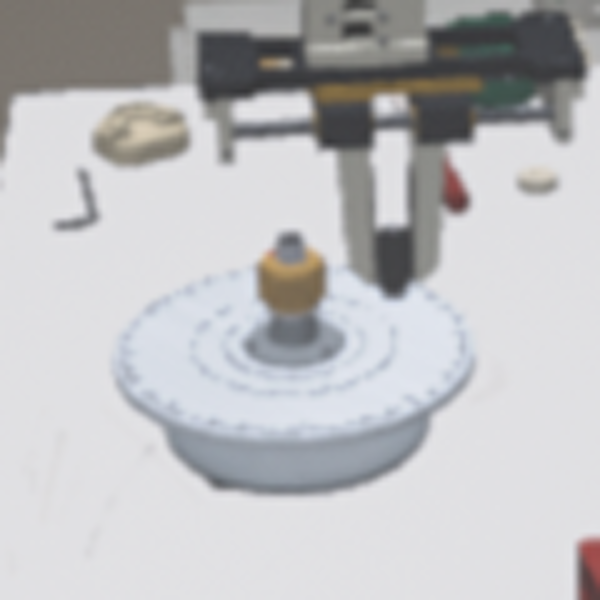

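```bash
cat > c.py <<'E'
import numpy as np,sys
cx,cy,px,py,a0,st=map(float,sys.argv[1:7])
c=np.array([cx,cy]);p=np.array([px,py])
print([tuple((c+70*np.array([np.cos(np.radians(a0+st*i)),np.sin(np.radians(a0+st*i))])-p).round().astype(int).tolist()) for i in range(1,9)])
E
python3 c.py 512 -2 564.5 40.5 40.4 20
```

```text
[(-18, 18), (-41, 27), (-65, 26), (-88, 18), (-106, 2), (-118, -19), (-122, -43), (-118, -67)]
```

```bash
python3 -m jog '[{"ax":0,"ay":0,"az":0,"tx":-18,"ty":18,"tz":0,"hand":10},{"ax":0,"ay":0,"az":0,"tx":-41,"ty":27,"tz":0,"hand":10},{"ax":0,"ay":0,"az":0,"tx":-65,"ty":26,"tz":0,"hand":10},{"ax":0,"ay":0,"az":0,"tx":-88,"ty":18,"tz":0,"hand":10},{"ax":0,"ay":0,"az":0,"tx":-106,"ty":2,"tz":0,"hand":10},{"ax":0,"ay":0,"az":0,"tx":-118,"ty":-19,"tz":0,"hand":10},{"ax":0,"ay":0,"az":0,"tx":-118,"ty":-19,"tz":0,"hand":10}]'; cat > st.py <<'E'
from h import *
s=robot.sense();print(s['joint_pos'].round(2),s['ft_force'].round(1),s['moment'].round(2),s['tcp_pos'].round(4),s['width']*93)
E
python3 st.py
```

```text
time: 6.52
tcp_pos: [0.4454, 0.0194, 0.0633]
orientation: [0.707, -0.002, 0.707, 0.002]
ft_force: [-0.3, 0.6, 10.9]
width: 0.188
[-0.29  0.56  0.17  2.36 -0.39  0.24  0.24] [-0.3  0.6 10.9] [-0.24  0.22  0.02] [0.4454 0.0194 0.0633] 17.441947812464246
```

```bash
python3 c.py 512 -2 446 20.5 161 20
```

```text
[(-4, -24), (1, -48), (13, -68), (32, -84), (55, -92), (79, -91), (102, -83), (120, -67)]
```

```bash
python3 -m jog '[{"ax":0,"ay":0,"az":0,"tx":-4,"ty":-24,"tz":0,"hand":10},{"ax":0,"ay":0,"az":0,"tx":1,"ty":-48,"tz":0,"hand":10},{"ax":0,"ay":0,"az":0,"tx":13,"ty":-68,"tz":0,"hand":10},{"ax":0,"ay":0,"az":0,"tx":32,"ty":-84,"tz":0,"hand":10},{"ax":0,"ay":0,"az":0,"tx":55,"ty":-92,"tz":0,"hand":10},{"ax":0,"ay":0,"az":0,"tx":79,"ty":-91,"tz":0,"hand":10},{"ax":0,"ay":0,"az":0,"tx":79,"ty":-91,"tz":0,"hand":10}]'; python3 st.py
```

```text
time: 7.4
tcp_pos: [0.5279, -0.0702, 0.0633]
orientation: [0.708, -0.004, 0.706, 0.003]
ft_force: [1.4, -2.7, 9.7]
width: 0.189
[-0.11  0.62  0.19  2.17 -0.31  0.37  0.35] [ 1.4 -2.7  9.7] [-0.72 -0.14  0.  ] [ 0.5279 -0.0702  0.0633] 17.53918895367718
```

```bash
python3 c.py 512 -2 526.5 -70 283 20
```

```text
[(24, 9), (41, 26), (52, 48), (55, 72), (50, 95), (37, 116), (17, 130), (-6, 137)]
```

```bash
python3 -m jog '[{"ax":0,"ay":0,"az":0,"tx":24,"ty":9,"tz":0,"hand":10},{"ax":0,"ay":0,"az":0,"tx":41,"ty":26,"tz":0,"hand":10},{"ax":0,"ay":0,"az":0,"tx":52,"ty":48,"tz":0,"hand":10},{"ax":0,"ay":0,"az":0,"tx":52,"ty":48,"tz":0,"hand":10},{"ax":0,"ay":0,"az":0,"tx":52,"ty":48,"tz":0,"hand":10}]'; python3 st.py
```

```text
time: 8.02
tcp_pos: [0.5795, -0.0209, 0.0634]
orientation: [0.709, -0.004, 0.705, 0.004]
ft_force: [5.1, -1.5, 3.5]
width: 0.191
[-0.21  0.65  0.22  2.07 -0.32  0.45  0.26] [ 5.1 -1.5  3.5] [-0.3  -1.12 -0.03] [ 0.5795 -0.0209  0.0634] 17.769377091798287
```

```bash
python3 -c "
import numpy as np
from scipy.optimize import least_squares
P=np.array([[.5628,-.0502],[.5654,.0435],[.4454,.0194],[.5279,-.0702],[.5795,-.0209]])
r=least_squares(lambda c:np.hypot(*(P-c).T)-.07,[.51,0]);print(r.x,r.fun)"
python3 -m jog '[{"ax":0,"ay":0,"az":0,"tx":0,"ty":0,"tz":0,"hand":32},{"ax":0,"ay":0,"az":0,"tx":0,"ty":0,"tz":0,"hand":32},{"ax":0,"ay":0,"az":0,"tx":0,"ty":0,"tz":0,"hand":32},{"ax":0,"ay":0,"az":0,"tx":0,"ty":0,"tz":50,"hand":32},{"ax":0,"ay":0,"az":0,"tx":0,"ty":0,"tz":95,"hand":32},{"ax":0,"ay":0,"az":0,"tx":0,"ty":0,"tz":95,"hand":60}]'; python3 st.py
```

```text
[ 0.51210666 -0.00195203] [-1.65624257e-05  4.33187752e-05  4.06151254e-05  5.15204745e-05
  6.34061422e-06]
time: 8.78
tcp_pos: [0.5783, -0.0222, 0.1605]
orientation: [0.709, -0.003, 0.705, 0.003]
ft_force: [0.2, -0.2, -0.8]
width: 0.41
[-0.28  0.51  0.31  2.01 -0.25  0.65  0.21] [ 0.2 -0.2 -0.8] [-0.04  0.06 -0.04] [ 0.5783 -0.0222  0.1605] 38.14255759226787
```

```bash
python3 -m jog '[{"ax":0,"ay":0,"az":10,"tx":-33,"ty":10,"tz":5,"hand":60},{"ax":0,"ay":0,"az":20,"tx":-66,"ty":20,"tz":5,"hand":60},{"ax":0,"ay":0,"az":30,"tx":-66,"ty":20,"tz":5,"hand":60},{"ax":0,"ay":0,"az":40,"tx":-66,"ty":20,"tz":5,"hand":60},{"ax":0,"ay":0,"az":50,"tx":-66,"ty":20,"tz":5,"hand":60},{"ax":0,"ay":0,"az":60,"tx":-66,"ty":20,"tz":5,"hand":60},{"ax":0,"ay":0,"az":60,"tx":-66,"ty":20,"tz":5,"hand":60}]'; python3 st.py
```

```text
time: 9.65
tcp_pos: [0.5102, -0.0022, 0.1618]
orientation: [0.611, -0.355, 0.611, 0.356]
ft_force: [-0.1, 0.2, 0.4]
width: 0.642
[-0.11  0.43  0.01  2.14 -0.01  0.57  0.95] [-0.1  0.2  0.4] [-0.02 -0.04  0.01] [ 0.5102 -0.0022  0.1618] 59.66524455342265
```

```bash
python3 -m jog '[{"ax":0,"ay":0,"az":10,"tx":2,"ty":0,"tz":0,"hand":60},{"ax":0,"ay":0,"az":20,"tx":2,"ty":0,"tz":0,"hand":60},{"ax":0,"ay":0,"az":30,"tx":2,"ty":0,"tz":0,"hand":60},{"ax":0,"ay":0,"az":40,"tx":2,"ty":0,"tz":0,"hand":60},{"ax":0,"ay":0,"az":50,"tx":2,"ty":0,"tz":0,"hand":60},{"ax":0,"ay":0,"az":60,"tx":2,"ty":0,"tz":0,"hand":60},{"ax":0,"ay":0,"az":70,"tx":2,"ty":0,"tz":0,"hand":60},{"ax":0,"ay":0,"az":75,"tx":2,"ty":0,"tz":0,"hand":60}]'; python3 st.py;python3 -c "
from h import *
P,d=optics.read_camera('side')
a=P[200:320,240:360]
cv2.imwrite(f'pics/side6.png',cv2.resize(a[:,:,::-1],None,fx=5,fy=5,interpolation=cv2.INTER_CUBIC))"
```

```text
time: 10.65
tcp_pos: [0.5123, -0.002, 0.1619]
orientation: [0.268, -0.654, 0.268, 0.655]
ft_force: [-0.7, -0.1, -0.1]
width: 0.643
[ 0.17  0.45 -0.37  2.12  0.28  0.62  1.97] [-0.7 -0.1 -0.1] [0.1  0.05 0.03] [ 0.5123 -0.002   0.1619] 59.83711573072935
```

View pics/side6.png

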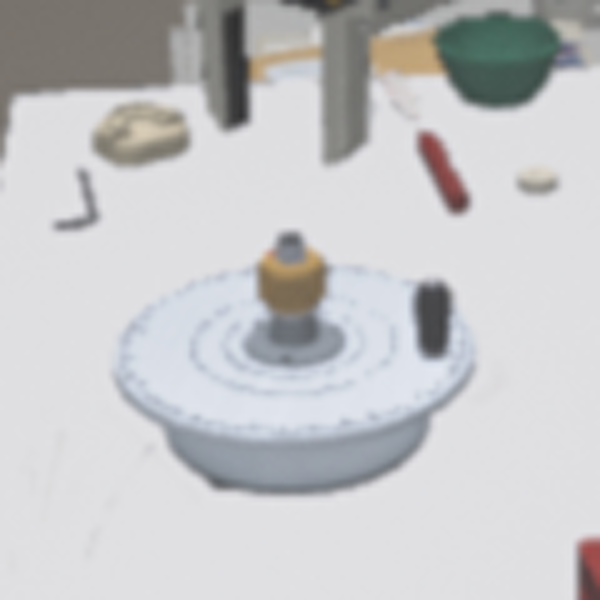

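```bash
python3 -m jog '[{"ax":0,"ay":0,"az":0,"tx":0,"ty":0,"tz":-35,"hand":60},{"ax":0,"ay":0,"az":0,"tx":0,"ty":0,"tz":-70,"hand":60},{"ax":0,"ay":0,"az":0,"tx":0,"ty":0,"tz":-91,"hand":60},{"ax":0,"ay":0,"az":0,"tx":0,"ty":0,"tz":-91,"hand":50},{"ax":0,"ay":0,"az":0,"tx":0,"ty":0,"tz":-91,"hand":25},{"ax":0,"ay":0,"az":0,"tx":0,"ty":0,"tz":-91,"hand":25},{"ax":0,"ay":0,"az":0,"tx":0,"ty":0,"tz":-91,"hand":25},{"ax":0,"ay":0,"az":0,"tx":0,"ty":0,"tz":-91,"hand":25}]' 15; python3 st.py;python3 -c "
from h import *
P,d=optics.read_camera('side')
a=P[200:320,240:360]
cv2.imwrite(f'pics/side7.png',cv2.resize(a[:,:,::-1],None,fx=5,fy=5,interpolation=cv2.INTER_CUBIC))"
```

```text
time: 11.7
tcp_pos: [0.5141, -0.0027, 0.0725]
orientation: [-0.268, 0.655, -0.268, -0.653]
ft_force: [3.3, -3.5, 2.7]
width: 0.353
[ 0.08  0.59 -0.27  2.19  0.39  0.41  1.86] [ 3.3 -3.5  2.7] [-0.76 -0.67 -0.01] [ 0.5141 -0.0027  0.0725] 32.812938877271655
```

View pics/side7.png

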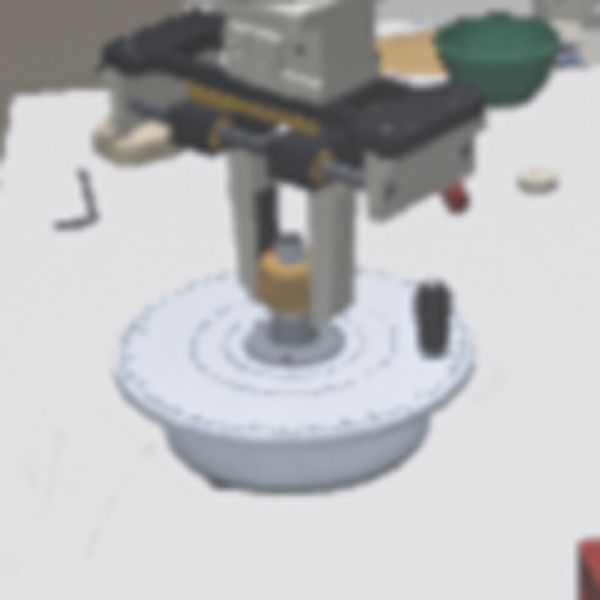

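```bash
python3 -m jog '[{"ax":0,"ay":0,"az":-10,"tx":-1,"ty":1,"tz":0,"hand":25},{"ax":0,"ay":0,"az":-20,"tx":-1,"ty":1,"tz":0,"hand":25},{"ax":0,"ay":0,"az":-30,"tx":-1,"ty":1,"tz":0,"hand":25},{"ax":0,"ay":0,"az":-40,"tx":-1,"ty":1,"tz":0,"hand":25},{"ax":0,"ay":0,"az":-50,"tx":-1,"ty":1,"tz":0,"hand":25},{"ax":0,"ay":0,"az":-60,"tx":-1,"ty":1,"tz":-0.5,"hand":25},{"ax":0,"ay":0,"az":-70,"tx":-1,"ty":1,"tz":-0.5,"hand":25},{"ax":0,"ay":0,"az":-80,"tx":-1,"ty":1,"tz":-0.5,"hand":25}]'; python3 st.py;python3 -c "
from h import *
P,d=optics.read_camera('side')
a=P[220:300,260:340]
cv2.imwrite(f'pics/side8.png',cv2.resize(a[:,:,::-1],None,fx=7,fy=7,interpolation=cv2.INTER_CUBIC))"
```

```text
time: 12.75
tcp_pos: [0.5143, -0.006, 0.072]
orientation: [0.629, -0.328, 0.627, 0.324]
ft_force: [6.8, -21.2, -1.3]
width: 0.359
[-0.16  0.58  0.09  2.21 -0.13  0.35  0.99] [  6.8 -21.2  -1.3] [-4.59 -1.2   0.07] [ 0.5143 -0.006   0.072 ] 33.34530463633573
```

View pics/side8.png

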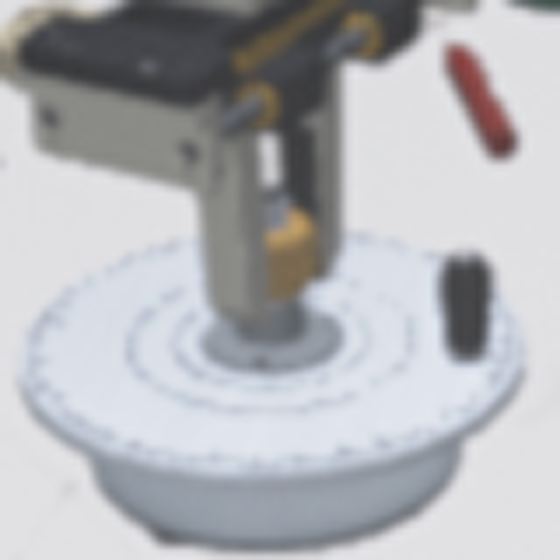

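```bash
python3 -m jog '[{"ax":0,"ay":0,"az":0,"tx":0,"ty":0,"tz":0,"hand":25},{"ax":0,"ay":0,"az":0,"tx":0,"ty":0,"tz":0,"hand":25}]'; python3 st.py; python3 -c "
from h import *
print(Ro.from_quat(robot.sense()['orientation'],scalar_first=True).as_matrix().round(3))"
```

```text
time: 13.05
tcp_pos: [0.5138, -0.0056, 0.0719]
orientation: [0.627, -0.33, 0.626, 0.326]
ft_force: [4.9, -19.2, 0.6]
width: 0.359
[-0.16  0.58  0.09  2.21 -0.13  0.35  0.99] [  4.9 -19.2   0.6] [-4.24 -1.07  0.04] [ 0.5138 -0.0056  0.0719] 33.39382695333538
[[ 0.004 -0.821  0.57 ]
 [-0.004  0.57   0.821]
 [-1.    -0.006 -0.001]]
```

```bash
python3 -m jog '[{"ax":0,"ay":0,"az":0,"tx":1,"ty":-3,"tz":0,"hand":25},{"ax":0,"ay":0,"az":0,"tx":1,"ty":-3,"tz":0,"hand":25}]'; python3 st.py
```

```text
time: 13.3
tcp_pos: [0.5138, -0.0058, 0.0717]
orientation: [0.627, -0.329, 0.626, 0.328]
ft_force: [2.4, -8.1, 3.5]
width: 0.357
[-0.16  0.58  0.08  2.21 -0.13  0.36  1.  ] [ 2.4 -8.1  3.5] [-1.99 -0.59 -0.  ] [ 0.5138 -0.0058  0.0717] 33.24251884092308
```

```bash
python3 -m jog '[{"ax":0,"ay":0,"az":-10,"tx":0,"ty":-1.5,"tz":0,"hand":25},{"ax":0,"ay":0,"az":-20,"tx":-0.5,"ty":-2,"tz":0,"hand":25},{"ax":0,"ay":0,"az":-30,"tx":-1,"ty":-2,"tz":0,"hand":25},{"ax":0,"ay":0,"az":-40,"tx":-1.5,"ty":-2.5,"tz":-0.5,"hand":25},{"ax":0,"ay":0,"az":-50,"tx":-2,"ty":-2,"tz":-0.5,"hand":25},{"ax":0,"ay":0,"az":-60,"tx":-2.5,"ty":-2,"tz":-0.5,"hand":25},{"ax":0,"ay":0,"az":-70,"tx":-3,"ty":-2,"tz":-0.5,"hand":25},{"ax":0,"ay":0,"az":-70,"tx":-3,"ty":-2,"tz":-0.5,"hand":25}]'; cat >> st.py <<'E'
R=Ro.from_quat(robot.sense()['orientation'],scalar_first=True).as_matrix();print("yaw",np.degrees(np.arctan2(R[1,2],R[0,2])),R[:,0].round(3))
E
python3 st.py;python3 -c "
from h import *
P,d=optics.read_camera('side')
a=P[220:300,260:340]
cv2.imwrite(f'pics/side9.png',cv2.resize(a[:,:,::-1],None,fx=7,fy=7,interpolation=cv2.INTER_CUBIC))"
```

```text
time: 14.3
tcp_pos: [0.5117, -0.0067, 0.0712]
orientation: [0.703, 0.09, 0.7, -0.091]
ft_force: [3.3, -4.7, 1.9]
width: 0.358
[-0.36  0.61  0.39  2.23 -0.59  0.4   0.26] [ 3.3 -4.7  1.9] [-1.16 -0.79 -0.08] [ 0.5117 -0.0067  0.0712] 33.27304300081958
yaw -14.680918012447814 [ 0.004 -0.001 -1.   ]
```

View pics/side9.png

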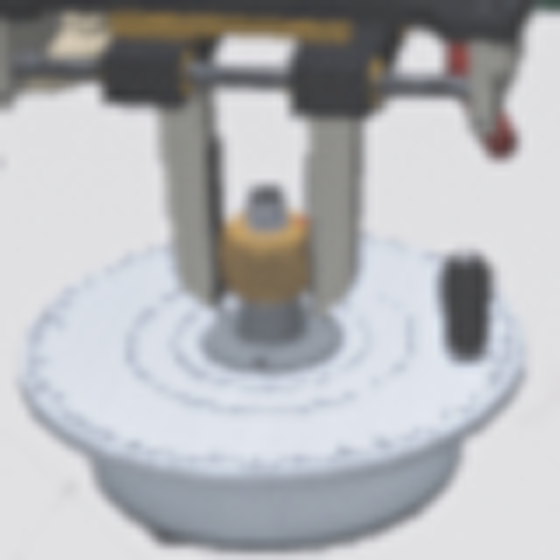

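```bash
python3 -m jog '[{"ax":0,"ay":0,"az":-10,"tx":0,"ty":0,"tz":0,"hand":25},{"ax":0,"ay":0,"az":-20,"tx":-0.5,"ty":0.5,"tz":0,"hand":25},{"ax":0,"ay":0,"az":-30,"tx":-1,"ty":0.5,"tz":0,"hand":25},{"ax":0,"ay":0,"az":-40,"tx":-1,"ty":1,"tz":-0.5,"hand":25},{"ax":0,"ay":0,"az":-40,"tx":-1,"ty":1,"tz":-0.5,"hand":25}]'; python3 st.py
python3 -m jog '[{"ax":0,"ay":0,"az":-10,"tx":0,"ty":0.5,"tz":0,"hand":25},{"ax":0,"ay":0,"az":-20,"tx":0,"ty":1,"tz":0,"hand":25},{"ax":0,"ay":0,"az":-20,"tx":0,"ty":1,"tz":0,"hand":25}]'; python3 st.py
python3 -m jog '[{"ax":0,"ay":0,"az":-10,"tx":0,"ty":0.5,"tz":0,"hand":25},{"ax":0,"ay":0,"az":-20,"tx":0,"ty":1,"tz":0,"hand":25},{"ax":0,"ay":0,"az":-20,"tx":0,"ty":1,"tz":0,"hand":25}]'; python3 st.py
python3 -c "
from h import *
P,d=optics.read_camera('side')
a=P[220:300,260:340]
cv2.imwrite(f'pics/side10.png',cv2.resize(a[:,:,::-1],None,fx=7,fy=7,interpolation=cv2.INTER_CUBIC))"
```

```text
time: 14.98
tcp_pos: [0.5109, -0.0058, 0.0708]
orientation: [0.63, 0.325, 0.627, -0.325]
ft_force: [3.9, -4.5, 5.1]
width: 0.354
[-0.48  0.66  0.58  2.23 -0.83  0.47 -0.19] [ 3.9 -4.5  5.1] [-0.98 -0.78 -0.02] [ 0.5109 -0.0058  0.0708] 32.94210581384066
yaw -54.666797326661865 [ 0.004 -0.002 -1.   ]
time: 15.35
tcp_pos: [0.5115, -0.005, 0.0709]
orientation: [0.564, 0.429, 0.56, -0.428]
ft_force: [5.3, -4.8, 4.9]
width: 0.354
[-0.54  0.69  0.67  2.24 -0.93  0.52 -0.44] [ 5.3 -4.8  4.9] [-1.05 -1.07 -0.06] [ 0.5115 -0.005   0.0709] 32.95595292089214
yaw -74.6634977929001 [ 0.005 -0.002 -1.   ]
time: 15.72
tcp_pos: [0.5109, -0.0047, 0.0708]
orientation: [0.481, 0.52, 0.477, -0.52]
ft_force: [4.1, -7.3, 3.8]
width: 0.355
[-0.59  0.72  0.75  2.24 -0.99  0.56 -0.72] [ 4.1 -7.3  3.8] [-1.49 -0.76 -0.04] [ 0.5109 -0.0047  0.0708] 33.05997466510968
yaw -94.68663495421922 [ 0.004 -0.003 -1.   ]
```

View pics/side10.png

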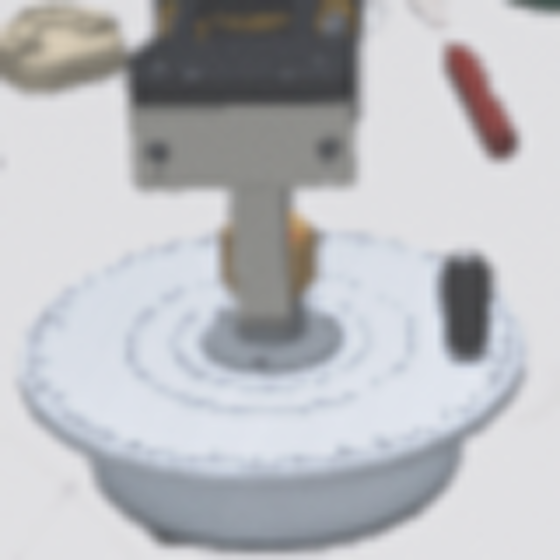

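```bash
python3 -m jog '[{"ax":0,"ay":0,"az":10,"tx":0,"ty":-1,"tz":0,"hand":25},{"ax":0,"ay":0,"az":20,"tx":0,"ty":-1.5,"tz":0,"hand":25},{"ax":0,"ay":0,"az":30,"tx":0,"ty":-2,"tz":0,"hand":25},{"ax":0,"ay":0,"az":40,"tx":0,"ty":-2,"tz":0,"hand":25},{"ax":0,"ay":0,"az":50,"tx":0,"ty":-2.5,"tz":0.5,"hand":25},{"ax":0,"ay":0,"az":60,"tx":0,"ty":-2.5,"tz":0.5,"hand":25},{"ax":0,"ay":0,"az":70,"tx":0,"ty":-2.5,"tz":0.5,"hand":25},{"ax":0,"ay":0,"az":80,"tx":0,"ty":-2.5,"tz":0.5,"hand":25}]'; python3 st.py
python3 -m jog '[{"ax":0,"ay":0,"az":10,"tx":0,"ty":0,"tz":0,"hand":25},{"ax":0,"ay":0,"az":10,"tx":0,"ty":0,"tz":0,"hand":25}]'; python3 st.py
python3 -c "
from h import *
P,d=optics.read_camera('side')
a=P[235:285,275:325]
cv2.imwrite(f'pics/side11.png',cv2.resize(a[:,:,::-1],None,fx=12,fy=12,interpolation=cv2.INTER_CUBIC))"
```

```text
time: 16.77
tcp_pos: [0.5118, -0.0059, 0.0716]
orientation: [0.704, 0.087, 0.7, -0.087]
ft_force: [6.1, -4.2, 2.6]
width: 0.357
[-0.35  0.61  0.37  2.23 -0.57  0.39  0.25] [ 6.1 -4.2  2.6] [-0.88 -1.16 -0.06] [ 0.5118 -0.0059  0.0716] 33.20717036873839
yaw -14.205112713364425 [ 0.006 -0.001 -1.   ]
time: 17.02
tcp_pos: [0.512, -0.006, 0.0717]
orientation: [0.709, 0.027, 0.704, -0.027]
ft_force: [7.2, -3.5, 3.3]
width: 0.356
[-0.32  0.6   0.33  2.22 -0.51  0.38  0.35] [ 7.2 -3.5  3.3] [-0.79 -1.32  0.04] [ 0.512  -0.006   0.0717] 33.107780200770684
yaw -4.382349475233525 [ 0.006 -0.    -1.   ]
```

View pics/side11.png

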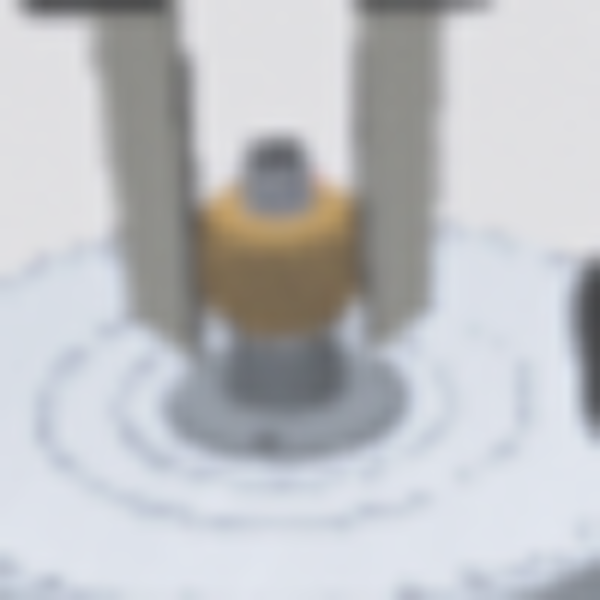

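```bash
python3 -c "
from h import *
for c in('side','top'):
  P,d=optics.read_camera(c); p=P.astype(int)
  x0,y0=(int(q) for q in proj(c,[.512,-.004,.101]))
  w=p[y0-14:y0+12,x0-14:x0+14]; s=w[:,:,0]-w[:,:,1]
  print(c,x0,y0); i=np.argsort((s-(w[:,:,1]-w[:,:,2])).ravel())[-6:]
  for k in i:
    v,u=divmod(k,28); W=ray_z(c,u+x0-14,v+y0-14,.1002); print(u+x0-14,v+y0-14,w[v,u],W.round(4),np.degrees(np.arctan2(W[1]+.004,W[0]-.512)).round())
  cv2.imwrite(f'pics/{c}12.png',cv2.resize(P[y0-25:y0+25,x0-25:x0+25,::-1],None,fx=10,fy=10,interpolation=cv2.INTER_CUBIC))
"
```

```text
side 297 251
301 248 [207 204 209] [0.5212 0.0136 0.1002] 62.0
300 248 [156 156 164] [0.5187 0.0139 0.1002] 69.0
300 250 [142 137 140] [0.5182 0.0028 0.1002] 48.0
300 249 [148 145 151] [0.5185 0.0084 0.1002] 62.0
302 249 [223 214 214] [0.5234 0.0078 0.1002] 46.0
301 249 [199 184 185] [0.5209 0.0081 0.1002] 53.0
top 355 265
361 262 [84 79 74] [ 0.5183 -0.0144  0.1002] -59.0
362 266 [84 80 76] [ 0.5102 -0.016   0.1002] -99.0
344 272 [81 76 71] [0.4992 0.0202 0.1002] 118.0
364 264 [89 83 77] [ 0.5141 -0.0202  0.1002] -83.0
367 260 [86 80 76] [ 0.5219 -0.0266  0.1002] -66.0
367 272 [84 78 75] [ 0.4979 -0.0254  0.1002] -123.0
```

View pics/top12.png

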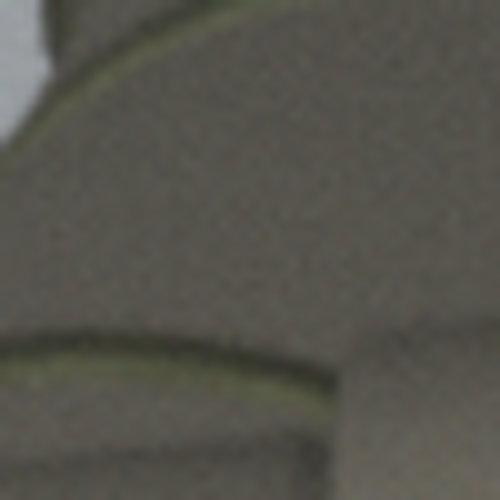

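```bash
python3 -m jog '[{"ax":0,"ay":0,"az":0,"tx":0,"ty":0,"tz":0,"hand":25},{"ax":0,"ay":0,"az":0,"tx":0,"ty":0,"tz":0,"hand":25},{"ax":0,"ay":0,"az":0,"tx":0,"ty":0,"tz":0,"hand":25}]'; python3 st.py; python3 -c "
from bench import robot
print(robot.hand_in())"
```

```text
time: 17.55
tcp_pos: [0.512, -0.0059, 0.0716]
orientation: [0.709, 0.028, 0.704, -0.028]
ft_force: [6.6, -3.5, 2.6]
width: 0.358
[-0.32  0.6   0.33  2.22 -0.51  0.38  0.35] [ 6.6 -3.5  2.6] [-0.86 -1.33  0.08] [ 0.512  -0.0059  0.0716] 33.267715666321806
yaw -4.5152660891240535 [ 0.006 -0.001 -1.   ]
the job is handed in; nothing more can be done
None
```

I turned the plate, bottomed the nut and backed it off a quarter turn. I handed in at about 17.6 s with the gripper still holding the nut still. The hand-in gives no verdict.

- **Plate:** gripped by the black knob and turned counter-clockwise about 388°. That is calculated from the tool's positions around the circle; the side picture afterwards shows the knob where it should be.
- **Nut screwed down:** I turned the gripper 230° (4.0 rad) clockwise on the nut, more than the 3.8 rad it could have been from home. The red index line followed the hand at 150°. After the back-off it stood at about 53°, where it would have been at about 10° without slip. So the nut hit its stop after roughly 190° and the fingers slid over it from there.
- **Backed off:** the measured gripper turn was 90°. I did not check the quarter turn against the stop a second time.
- **Final hold:** grip set to 15 N, opening 33.3 mm, which matches the nut's diameter.

**Checks that failed or disagreed:**
- The wrist moment about the vertical never showed the stop, so bottoming rests on the index line alone.
- The top camera was blocked by the arm at the end, so only the side camera could see the index line.
- Side force reached about 21 N during the first part of the nut turn, from an off-centre grip. I corrected it, and about 8 N remained at the end.
- I did not measure the bystanders again at the end. The arm's path stayed clear of them, and those visible in the later side pictures looked unmoved.

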